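# Show the fork joint sample to the lesson camera

### The job

Start the video recording by pushing the plunger on the small box fully down with the joint samples still in their rack, and let the plunger spring back up. Then take the wooden joint sample with the forked end (open slot between two cheeks) out of the rack and show it to the camera: 15 cm in front of the lens, its middle straight in front of the lens at lens height, level, broad side square to the lens and the fork pointing to your left. The program finishes while you are still holding it there motionless in the air; leave the other two samples in the rack, and the apple and the mug where they are.

Things in the scene. Friction and masses are not known exactly. Their poses are not given: they have to be found in the camera images.
- rack: Fixed plywood board 100 (x) x 220 (y) x 12 mm, origin: centre of its underside. Three cradles at y = -85, 0, 85, each two pairs of lips 14 high, 12 long, at x = -35 and 35, 33 apart across y. Samples stand on the board (undersides 12, tops 52 above the table), any in any cradle, jointed ends to the rack's +x (away from the robot and to its left).
- fork_piece: Medium-brown wooden sample 120 long (x) x 30 thick (y) x 40 high (z), about 90 g, on its narrow edge in the rack. Origin: centre of its underside; x along it to the jointed end, z up. From x=-60 to 20 a solid bar 30 thick (grip here, across y); beyond that, to x=+60, it forks into two 10 mm cheeks with an open 10 mm slot between them, seen from above.
- fork_piece_mid (a point): Middle of the forked sample: 20 mm above its origin (its z).
- fork_piece_end (a point): End of the fork: 60 mm along x, 20 mm up from the origin of the forked sample.
- tenon_piece: Medium-brown wooden sample 120 long (x) x 30 thick (y) x 40 high (z), about 90 g, on its narrow edge in the rack. Origin: centre of its underside; x along it to the jointed end, z up. From x=-60 to 20 a solid bar 30 thick (grip here, across y); beyond that, to x=+60, a single central 10 mm tongue. To be left in the rack.
- lap_piece: Medium-brown wooden sample 120 long (x) x 30 thick (y) x 40 high (z), about 90 g, on its narrow edge in the rack. Origin: centre of its underside; x along it to the jointed end, z up. From x=-60 to 20 a solid bar 30 thick (grip here, across y); beyond that, to x=+60, a single 15 mm half-thickness tongue flush with one side. To be left in the rack.
- camera: Fixed small black video camera on a round stand (foot 92 mm across, post, head 84 mm wide in y, top 168 mm above the table). It stands on a 3 mm mat; origin: centre of the underside of the foot. It looks level along its own -x axis, roughly towards the robot (turned up to 0.3 rad either way); its z is up and its +y is roughly to the robot's left.
- lens (a point): Front of the camera's lens, 30 mm ahead (-x) of the camera's origin and 150 mm above the table; axes as the camera's.
- show_point (a point): Point in the air 150 mm in front of the lens on its axis (150 mm above the table), where the middle of the sample belongs; axes as the camera's. The sample's x must lie along +y of this.
- plunger_top (a point): Centre of the top of the plunger: round black cap 36 mm across on a fixed grey box 75 x 75 x 30 mm; the cap's top stands 64 mm above the table when up and 55 mm when fully down. It moves straight down.
- plunger (a joint): Travel of the plunger in m: 0 up, 0.009 fully down; it is sprung (about 1.4 N at the start, 5.4 N at the bottom, where it meets a hard stop) and returns by itself.
- apple: Loose pale yellow apple, 61 mm across, 71 high, origin at the centre of its underside. Bystander.
- mug: Loose white mug, 78 mm across plus handle, 97 high, origin at the centre of its underside. Bystander.

How it is judged:
By the outcome, as a careful person would: the job done as asked, in the order asked, and still so for the second after the job is handed in, while the arm keeps its last pose, push and grip.
It also fails if it takes over 48 s, if anything falls off the work surface, if the arm or the gripper's body presses on something with over 40 N, if the wrist force passes 120 N, or if a joint passes its speed limit or range.

### The arm

A 7-joint arm with a two-finger parallel gripper is mounted at the origin on a cart in front of the work surface, level with it; the furniture and walls round the work are solid. World frame = base frame: x ahead of the robot, y to its left, z up, the work surface at z = 0. Lengths are in m, angles in rad, forces in N, time in s.
With the tool pointing down it reaches from about 0.425 to 1.025 m from the base axis. Payload 9.4 kg.
Tool frame: the origin (TCP) lies midway between the tips of the shut fingers; the grasp point (between the pads) lies 19 mm behind it; z points along the fingers, y is the line along which they close (so a half turn about z gives the same grasp; the last joint's range is limited). The gripper opens to 93 mm and grips with 3 to 60 N. Pads are 15 mm wide; open, the fingers measure 128 mm over their backs; the gripper's body (75 mm by 188 mm) begins 65 mm behind the grasp point.
Start: joints at [1.123, 0.599, -0.003, 1.599, 0.002, 0.943, -0.08], TCP at [0.263, -0.676, 0.219] pointing down, gripper open.
Joint ranges: [-2.57, 2.57], [-0.35, 1.97], [-1.29, 1.29], [0.11, 2.56], [-1.05, 4.19], [0.11, 1.86], [-2.63, 2.63]. Speed limits (rad/s): [2.22, 2.22, 3.01, 3.01, 3.14, 3.14, 3.14].

### API

Orientations are given as a 3x3 rotation matrix whose columns are the frame's x, y, z axes.
In Python, from rig import bot, imaging gives the robot as it stands. The module is installed in compiled form; this text tells all that it offers.
- The arm moves only by the shell command python3 -m inch 'ROWS'. ROWS is JSON, a list that holds one entry, the list of rows, each a list of 7 numbers: the turn, a rotation vector about the tool's x, y, z in degrees, then the shift along the tool's x, y, z in mm, then the opening, from 0 (shut) to 1 (fully open). In form: [[[wx, wy, wz, x, y, z, claw], ...]]. A call has 1 to 12 rows; each row is the pose to reach, as a shift and turn from the pose commanded when the call began, along the tool's axes at that moment; what a row does not reach only later rows make up. A row lasts 1/8 s, in which the tool goes at most 62.5 mm and 10.7 degrees, less where a joint would pass 70% of its speed; a pose out of reach is approached as far as the arm can. A call with a gripper value outside its range is refused whole. The fingers move at their own pace and stop on an object; the grip force is fixed at half the most. Time passes only in rows, so rows that repeat a pose let the fingers close. It gives the time, the measured TCP pose, the force, the opening and the grip force at its end, in the units of the state.
- bot.read_state(): the state, without advancing time (a new reading comes with each control period).
- imaging.camera(name): name is "side" or "top"; returns (picture, depth): 400x640x3 uint8, red, green, blue; 400x640 float32, m along the optical axis (not along the pixel's ray), 0 where there is no reading.
- imaging.get_calibration(name): a dict with "fx", "fy", "cx", "cy" (pixels), "R" (3x3) and "t" (3): a world point X has camera coordinates R X + t. Camera axes: x right, y down, z forward; pixel columns grow to the right and rows downward; lengths in m; the calibration is good to about 2 mm. A picture is of the moment at which its call begins. get_calibration takes no time and is no camera call.
- bot.job_done(): hands the job in; it is judged then, once.
The state is a dict: "time": time; "joint_positions": joint angles; "joint_velocities": joint speeds; "joint_efforts": joint torques, N m; "tcp_pos": TCP position; "eef_rot": TCP orientation; "ft_force": force on the tool from outside, world axes, zero at the start; "torque": the same for the moment, N m; "width": finger opening in m; "gripper_force": force on a finger pad.
Only numpy, scipy, OpenCV 4.12 (cv2) and the standard library are available. Lean on these libraries where they do the work, as an engineer would, in place of code of your own. Each camera call takes 0.05 s, during which the arm holds its last target. There are 200 camera calls.

## Working session

There is one attempt and no reset: what is moved stays moved. The work goes in short steps, Python scripts to look and compute and a shell command to move; the robot and the scene stay as the last step left them, time stands still between calls to the robot, and variables do not carry over. Pictures are saved under pics/ and viewed, at most 10 in all, crops included, and the job is handed in when it is done.

```bash
mkdir -p pics; python3 - <<'E'
from rig import bot, imaging
import cv2,numpy as np
for n in("top","side"):
    p,d=imaging.camera(n); cv2.imwrite(f"pics/{n}0.png",p[...,::-1]); np.save(f"pics/{n}0.npy",d)
    c=imaging.get_calibration(n); print(n,c)
s=bot.read_state();print(s["time"],s["tcp_pos"],s["eef_rot"],s["width"],s["ft_force"])
E
```

```text
top {'fx': 395.6328073419817, 'fy': 395.6328073419817, 'cx': 321.577510742469, 'cy': 202.31757887409668, 'R': array([[ 0.02958716, -0.9995308 , -0.00792287],
       [-0.99729702, -0.02898586, -0.0675165 ],
       [ 0.06725517,  0.00989908, -0.9976867 ]]), 't': array([-0.02564817,  0.63007997,  0.93434254])}
side {'fx': 365.2360781150194, 'fy': 365.2360781150194, 'cx': 318.97887612747576, 'cy': 198.4877933404255, 'R': array([[-0.98006833, -0.19781795,  0.01827891],
       [-0.10265401,  0.42550802, -0.8991135 ],
       [ 0.17008297, -0.88306907, -0.43733374]]), 't': array([0.62034193, 0.1872887 , 0.88699944])}
0.1 [ 0.26253233 -0.67534552  0.21783991] [[ 9.32010481e-01  3.62430719e-01 -6.61372418e-04]
 [ 3.62431281e-01 -9.32009699e-01  1.21948089e-03]
 [-1.74428174e-04 -1.37627102e-03 -9.99999038e-01]] 0.0930072508287117 [-0.20111567  0.00937352 -0.00585284]
```

View pics/top0.png

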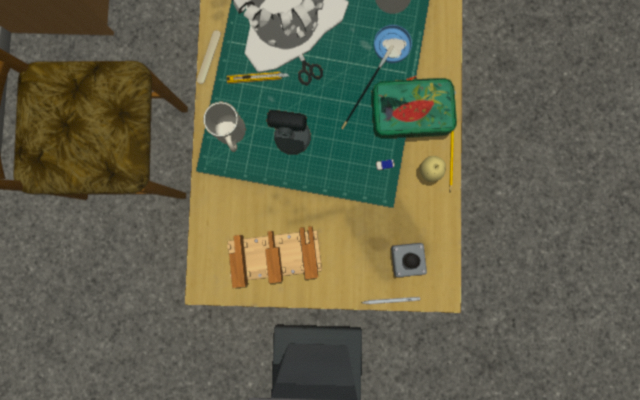

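View pics/side0.png

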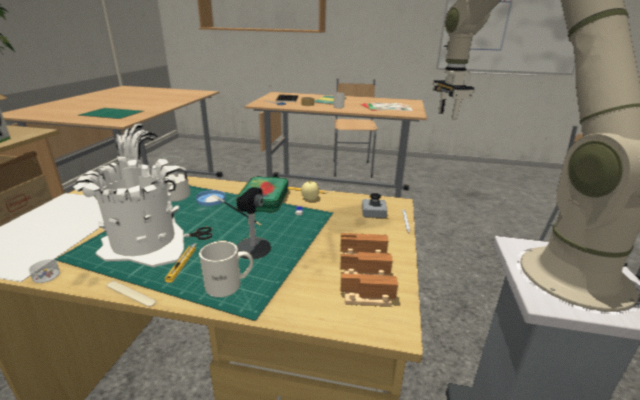

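The top view shows the rack at about (275,257), with the fork probably in the right cradle (308,250). The plunger is at (411,261), the video camera at (290,130), the apple at (432,168) and the mug at (225,122). I'll enlarge these.

```bash
python3 - <<'E'
import cv2,numpy as np
p=cv2.imread("pics/top0.png")
a=cv2.resize(p[220:300,220:325],None,fx=7,fy=7,interpolation=cv2.INTER_CUBIC);cv2.imwrite("pics/rack.png",a)
b=cv2.resize(p[95:165,255:335],None,fx=7,fy=7,interpolation=cv2.INTER_CUBIC)
c=cv2.resize(p[235:285,385:435],None,fx=4,fy=4,interpolation=cv2.INTER_CUBIC)
o=np.zeros((490,770,3),np.uint8);o[:490,:560]=b;o[:200,565:765]=c;cv2.imwrite("pics/cam.png",o)
E
```

```text
(no output)
```

View pics/rack.png

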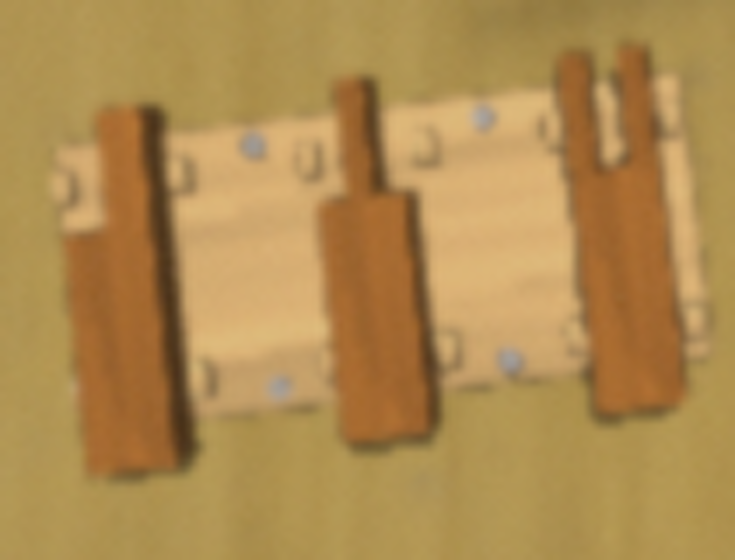

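View pics/cam.png

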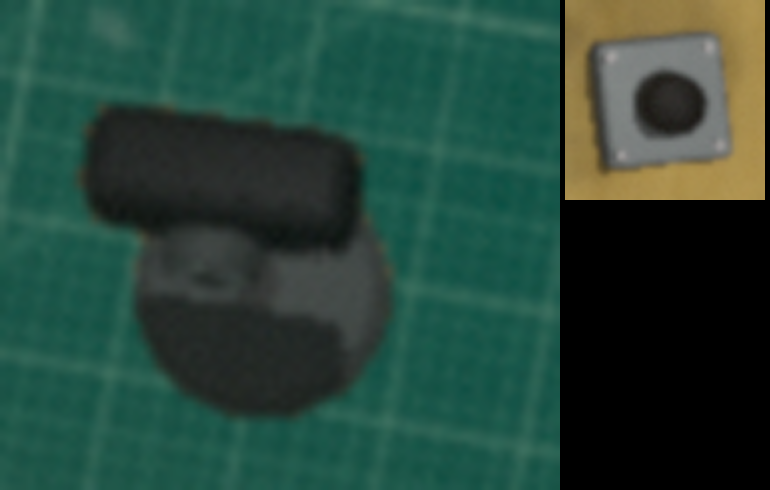

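The crop confirms the fork (two cheeks, open slot) in the right cradle: its corners are at crop (556,55), (645,45), (685,403) and (595,413). The lap is on the left and the tenon in the middle. In the second crop the camera head runs from (95,105) to (355,250), with the foot circle centred near (263,290). The plunger cap is at (669,103).

```bash
cat > h.py <<'E'
import numpy as np,cv2
from rig import bot,imaging
def world(n,d):
    c=imaging.get_calibration(n);v,u=np.mgrid[:400,:640]
    P=np.stack([(u-c["cx"])/c["fx"]*d,(v-c["cy"])/c["fy"]*d,d],-1)-c["t"]
    return P@c["R"]
def ray(n,u,v,z):
    c=imaging.get_calibration(n);r=c["R"].T@[(u-c["cx"])/c["fx"],(v-c["cy"])/c["fy"],1];o=-c["R"].T@c["t"]
    return o+r*(z-o[2])/r[2]
E
python3 - <<'E'
from h import *
np.set_printoptions(precision=4,suppress=True)
d=np.load("pics/top0.npy");W=world("top",d)
f=lambda x,y,ox,oy,s,z:ray("top",(x+.5)/s-.5+ox,(y+.5)/s-.5+oy,z)
q=[f(x,y,220,220,7,.052) for x,y in[(556,55),(645,45),(685,403),(595,413)]]
for a in q:print("fork",a)
print("len",np.linalg.norm(q[0]-q[3]),np.linalg.norm(q[1]-q[2]),"w",np.linalg.norm(q[0]-q[1]),np.linalg.norm(q[2]-q[3]),"mid",np.mean(q,0))
ax=q[0]+q[1]-q[2]-q[3];print("yaw",np.arctan2(ax[1],ax[0]))
def reg(r0,r1,c0,c1,lo,hi,name):
    m=np.zeros(d.shape,bool);m[r0:r1,c0:c1]=1;m&=(W[...,2]>lo)&(W[...,2]<hi)&(d>0);P=W[m]
    R=cv2.minAreaRect(P[:,:2].astype(np.float32));print(name,len(P),"z",np.median(P[:,2]),"mean",P.mean(0),"rect",R)
    return P
reg(225,290,295,325,.047,.056,"forkd")
for k in((225,295,225,248),(225,290,264,285)):reg(*k,.047,.056,"other")
reg(245,280,395,430,.058,.07,"cap"); reg(235,285,385,435,.022,.036,"box")
print("cap",f(669-565,103,385,235,4,.064))
reg(100,165,260,320,.14,.175,"head"); reg(100,165,260,320,.155,.175,"headtop")
P=reg(100,165,265,320,.008,.025,"foot");print(cv2.minEnclosingCircle(P[:,:2].astype(np.float32)))
reg(150,190,415,450,.02,.09,"apple");reg(95,155,200,248,.03,.11,"mug")
for x,y in[(95,105),(358,130),(350,248),(95,215)]:print(f(x,y,255,95,7,.15))
for x,y in[(263,290),(137,290),(390,290),(263,415)]:print("ft",f(x,y,255,95,7,.012))
g=W[::1,::1,2][100:165:4,262:320:3];print((g*1000).astype(int))
E
```

```text
fork [0.5684 0.0433 0.052 ]
fork [0.5726 0.0139 0.052 ]
fork [ 0.4552 -0.003   0.052 ]
fork [0.451  0.0265 0.052 ]
len 0.1185448755461952 0.11858010857754185 w 0.029788190497982984 0.029855313878615185 mid [0.5118 0.0202 0.052 ]
yaw 0.14246114451245445
forkd 592 z 0.05125647027351456 mean [0.5066 0.0194 0.0513] rect ((0.5116952657699585, 0.02021564543247223), (0.11955586820840836, 0.029995672404766083), 8.543632507324219)
other 573 z 0.05150580687646815 mean [0.4787 0.1849 0.0514] rect ((0.4863665997982025, 0.18779635429382324), (0.11953559517860413, 0.031070400029420853), 7.930967807769775)
other 527 z 0.05123325670739131 mean [0.488  0.1023 0.0512] rect ((0.49923983216285706, 0.10415616631507874), (0.11952763795852661, 0.030117781832814217), 8.405572891235352)
cap 182 z 0.06149004241244864 mean [ 0.4997 -0.219   0.0615] rect ((0.49937519431114197, -0.2195231169462204), (0.03202085196971893, 0.03526216745376587), 2.23400616645813)
box 787 z 0.028887933797046524 mean [ 0.5    -0.217   0.0289] rect ((0.4994738698005676, -0.2194233536720276), (0.07511606812477112, 0.07527139782905579),
[... 1916 characters left out ...]
  -2   1
    5   5]
 [  2   1   3   3  10  16  17  14 139 143  34  18  15  19  14  15  12   2
    4   3]
 [  4   2   1   4   9  18  14  16  19  20  15  13  16  14  17  14   2   1
    1   2]
 [  1   2   1   1   3  14  14  14  15  13  15  16  15  19  16  12   0   1
    3   2]
 [  3   1   2   0   2   1  17  14  16  15  16  19  14  16  11   1   0   0
    0   0]
 [  1   0   3   2   2   0  -2   6  16  14  16  13   9   8   1   2   1   0
    3   1]
 [  3   3   0   2   3   4   1   4   0   2   0   3   4   5   3   1   0   3
    2   1]
 [  3   2   1   3   1   5   2   3   1   0   3   3  -1   3   3   4   2   0
    5   3]
 [  1   3   1   3   5   4   3   4   0   2   0   0   1   4   1   1   2   0
  974   1]]
```

```bash
python3 - <<'E'
from h import *
d=np.load("pics/top0.npy");W=world("top",d)
def slices(P,ax,lo,hi,n,fn):
    e=np.linspace(lo,hi,n+1);a=[];b=[]
    for i in range(n):
        s=P[(P[:,ax]>=e[i])&(P[:,ax]<e[i+1])]
        if len(s)>3:a.append((e[i]+e[i+1])/2);b.append(fn(s[:,1-ax]))
    k=np.polyfit(a,b,1);r=np.std(np.polyval(k,a)-b);return round(np.degrees(np.arctan(k[0])),2),round(r*1000,2),len(a)
m=np.zeros(d.shape,bool);m[100:165,260:320]=1;m&=(W[...,2]>.14)&(W[...,2]<.175);P=W[m]
print("back edge",slices(P,1,.036,.106,20,np.max),"mid z>.163",slices(P[P[:,2]>.1635],1,.036,.106,20,np.mean))
print("right",slices(P,0,.782,.805,8,np.min),"left",slices(P,0,.786,.805,8,np.max))
# lens barrel: frontmost pts
Q=P[np.argsort(P[:,0])[:25]];print(Q.mean(0),Q[:6])
d2=np.load("pics/side0.npy");V=world("side",d2)
m=(d2>0)&(abs(V[...,0]-.79)<.08)&(abs(V[...,1]-.07)<.07)&(V[...,2]>.13)&(V[...,2]<.18);S=V[m]
print("side",len(S),S.min(0),S.max(0),cv2.minAreaRect(S[:,:2].astype(np.float32)))
r,c=np.where(m);print(r.min(),r.max(),c.min(),c.max())
p=cv2.imread("pics/side0.png");cv2.imwrite("pics/sidecam.png",cv2.resize(p[175:265,225:285],None,fx=6.6,fy=6.6,interpolation=cv2.INTER_CUBIC))
E
```

```text
back edge (np.float64(5.66), np.float64(1.33), 20) mid z>.163 (np.float64(6.22), np.float64(2.6), 20)
right (np.float64(0.69), np.float64(0.79), 8) left (np.float64(-2.65), np.float64(1.15), 8)
[0.76290238 0.07072631 0.15286601] [[0.76130055 0.06414965 0.15500087]
 [0.76192441 0.06522673 0.1433019 ]
 [0.76195812 0.06869221 0.15174604]
 [0.76210919 0.06791008 0.16001407]
 [0.76229684 0.07098074 0.15007535]
 [0.76239381 0.06674165 0.15016021]]
side 500 [0.76366487 0.03408059 0.13066773] [0.81491353 0.11582726 0.17021427] ((0.7873430848121643, 0.07544875144958496), (0.08307953923940659, 0.04712345451116562), 83.25545501708984)
187 211 236 262
```

View pics/sidecam.png

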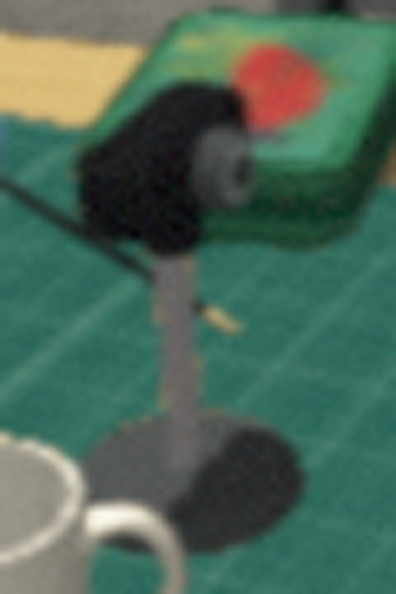

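The lens faces right and towards the robot, as expected: yaw ≈ -6.4°, lens ≈ (0.763, 0.0745), so the show point is ≈ (0.614, 0.091, 0.150). I'll do the plunger first.

```bash
cat > go.py <<'E'
import sys
from h import *
def to(x,y,z,yaw=None):
    s=bot.read_state();R=s["eef_rot"];v=R.T@(np.array([x,y,z])-s["tcp_pos"])*1000
    w=np.zeros(3)
    if yaw is not None:
        a=np.radians(yaw);T=np.array([[np.cos(a),np.sin(a),0],[np.sin(a),-np.cos(a),0],[0,0,-1]])
        w=np.degrees(cv2.Rodrigues(R.T@T)[0].ravel())
    print("t",s["time"],"turn",w.round(1),"shift",v.round(1))
if __name__=="__main__":to(*map(float,sys.argv[1:]))
E
python3 go.py .4997 -.2185 .110
```

```text
t 0.1 turn [0. 0. 0.] shift [ 386.6 -339.7  108.2]
```

```bash
python3 -m inch '[[[0,0,0,387,-340,108,0],[0,0,0,387,-340,108,0],[0,0,0,387,-340,108,0],[0,0,0,387,-340,108,0],[0,0,0,387,-340,108,0],[0,0,0,387,-340,108,0],[0,0,0,387,-340,108,0],[0,0,0,387,-340,108,0],[0,0,0,387,-340,108,0],[0,0,0,387,-340,108,0],[0,0,0,387,-340,108,0],[0,0,0,387,-340,108,0]]]'; python3 go.py .4997 -.2185 .055 8.3
```

```text
time: 1.6
tcp_pos: [0.4995, -0.2202, 0.1108]
eef_rot: [[0.933, 0.36, 0.0], [0.36, -0.933, -0.001], [-0.0, 0.001, -1.0]]
ft_force: [0.2, 0.7, -0.6]
width: 0.0006
gripper_force: 0.0
t 1.6 turn [ 0.   0.  12.8] shift [ 0.8 -1.5 55.8]
```

```bash
python3 -m inch '[[[0,0,0,1,-1,40,0],[0,0,0,1,-1,45,0],[0,0,0,1,-1,49,0],[0,0,0,1,-1,52,0],[0,0,0,1,-1,55,0],[0,0,0,1,-1,55,0]]]'
```

```text
time: 2.35
tcp_pos: [0.5007, -0.2178, 0.056]
eef_rot: [[0.932, 0.362, 0.0], [0.362, -0.932, -0.001], [-0.0, 0.001, -1.0]]
ft_force: [-3.0, -3.4, 3.7]
width: 0.0005
gripper_force: 2.3
```

```bash
python3 -m inch '[[[0,0,0,0,0,1.5,0],[0,0,0,0,0,2.5,0],[0,0,0,0,0,2.5,0]]]'
```

```text
time: 2.72
tcp_pos: [0.5008, -0.2178, 0.0546]
eef_rot: [[0.932, 0.362, 0.001], [0.362, -0.932, -0.001], [0.001, 0.001, -1.0]]
ft_force: [-6.0, -0.8, 21.6]
width: 0.0004
gripper_force: 10.6
```

The hard stop is reached (21.6 N, z 54.6 mm). Now I'll rise.

```bash
python3 -m inch '[[[0,0,0,0,0,-10,0],[0,0,0,0,0,-60,0],[0,0,0,0,0,-75,0.62],[0,0,0,0,0,-75,0.62]]]'; python3 go.py .497 .018 .10 8.3; python3 - <<'E'
from h import *
p,d=imaging.camera("top");W=world("top",d)[245:280,395:430].reshape(-1,3);print(np.sort(W[:,2])[-900:-1:100])
p,d=imaging.camera("side");cv2.imwrite("pics/s1.png",p[...,::-1])
W=world("side",d);m=(abs(W[...,0]-.5)<.02)&(abs(W[...,1]+.2185)<.02)&(W[...,2]>.05)&(W[...,2]<.09);print(W[m].max(0),m.sum())
E
```

```text
time: 3.22
tcp_pos: [0.5017, -0.2173, 0.129]
eef_rot: [[0.932, 0.363, 0.003], [0.363, -0.932, -0.001], [0.002, 0.002, -1.0]]
ft_force: [-0.2, 0.2, 0.3]
width: 0.0157
gripper_force: 0.0
t 3.225 turn [ 0.1 -0.1 13. ] shift [  80.9 -221.    28.9]
[0.02989779 0.03305804 0.23017671 0.23698185 0.25458873 0.26005722
 0.30088047 0.30352596 0.33623787]
[ 0.5182523  -0.19891456  0.06558613] 66
```

Cap back up (~0.065). Next, to just above the fork sample.

```bash
python3 -m inch '[[[0,0,7,40,-60,29,0.62],[0,0,13,81,-120,29,0.62],[0,0,13,81,-180,29,0.62],[0,0,13,81,-221,29,0.62],[0,0,13,81,-221,29,0.62],[0,0,13,81,-221,29,0.62],[0,0,13,81,-221,29,0.62]]]'; python3 go.py .497 .018 .02 8.3;  python3 - <<'E'
from h import *
p,d=imaging.camera("side");p=p[...,::-1];cv2.imwrite("pics/s2.png",cv2.resize(p[170:320,310:450],None,fx=4,fy=4,interpolation=cv2.INTER_CUBIC))
E
```

```text
time: 4.2
tcp_pos: [0.4964, 0.0163, 0.0987]
eef_rot: [[0.99, 0.141, -0.0], [0.141, -0.99, -0.001], [-0.001, 0.001, -1.0]]
ft_force: [0.2, -0.8, -0.3]
width: 0.0576
gripper_force: 0.0
t 4.2 turn [ 0.   0.  -0.2] shift [ 0.9 -1.6 78.7]
```

View pics/s2.png

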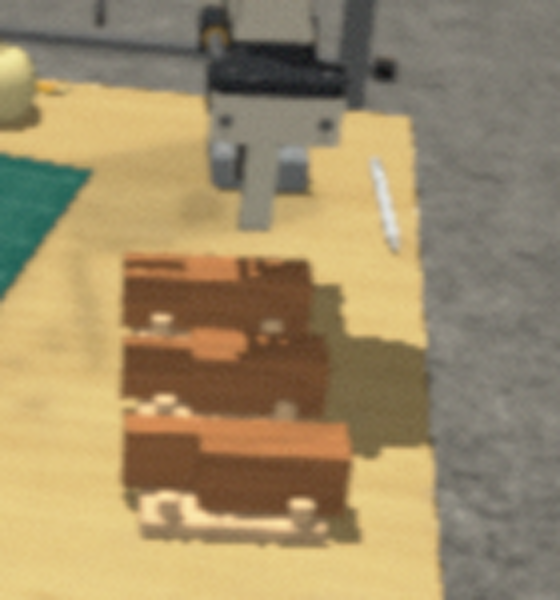

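The gripper hangs above the far (fork) sample, with its finger at about (258,190) over the solid bar. I'll descend and grip.

```bash
python3 -m inch '[[[0,0,0,1,-2,35,0.62],[0,0,0,1,-2,65,0.62],[0,0,0,1,-2,79,0.62],[0,0,0,1,-2,79,0.62],[0,0,0,1,-2,79,0.2],[0,0,0,1,-2,79,0.2],[0,0,0,1,-2,79,0.2],[0,0,0,1,-2,79,0.2],[0,0,0,1,-2,79,0.2],[0,0,0,1,-2,79,0.2]]]'
```

```text
time: 5.5
tcp_pos: [0.4975, 0.0191, 0.0208]
eef_rot: [[0.99, 0.142, 0.002], [0.142, -0.99, -0.001], [0.002, 0.001, -1.0]]
ft_force: [0.9, -5.2, 6.8]
width: 0.03
gripper_force: 30.0
```

```bash
python3 -m inch '[[[0,0,0,0,0,-15,0.2],[0,0,0,0,0,-40,0.2],[0,0,0,0,0,-80,0.2],[0,0,0,0,0,-118,0.2],[0,0,0,0,0,-118,0.2],[0,0,0,0,0,-118,0.2],[0,0,0,0,0,-118,0.2]]]'; python3 - <<'E'
from h import *
p,d=imaging.camera("top");W=world("top",d)
m=(abs(W[...,0]-.51)<.13)&(abs(W[...,1]-.02)<.1)&(W[...,2]>.155)&(W[...,2]<.175);P=W[m];print(P.mean(0),cv2.minAreaRect(P[:,:2].astype(np.float32)))
p=cv2.resize(p[...,::-1][180:300,220:400],None,fx=4,fy=4);cv2.imwrite("pics/t3.png",p)
E
```

```text
time: 6.38
tcp_pos: [0.4962, 0.0202, 0.1371]
eef_rot: [[0.99, 0.144, -0.002], [0.144, -0.99, -0.0], [-0.002, -0.0, -1.0]]
ft_force: [0.1, -0.3, -0.7]
width: 0.0298
gripper_force: 30.0
[0.54846906 0.02781574 0.16694624] ((0.5474391579627991, 0.028218042105436325), (0.04449514299631119, 0.0299933273345232), 8.770243644714355)
```

View pics/t3.png

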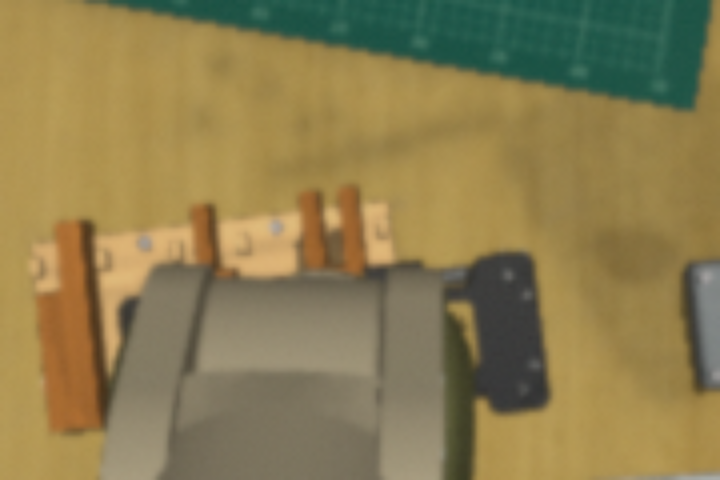

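Held: the forked end is visible above the rack at (330,230), and the other two samples are still in their cradles. Next is the show pose.

```bash
python3 go.py .612 .0768 .139 83.5
```

```text
t 6.425 turn [ -0.1   0.1 -75.2] shift [122.7 -39.4  -2.2]
```

```bash
python3 -m inch '[[[0,0,-9,10,-3,-2,0.2],[0,0,-19,27,-9,-2,0.2],[0,0,-29,46,-15,-2,0.2],[0,0,-38,65,-21,-2,0.2],[0,0,-48,84,-27,-2,0.2],[0,0,-57,100,-32,-2,0.2],[0,0,-65,112,-36,-2,0.2],[0,0,-71,119,-38,-2,0.2],[0,0,-75,123,-39,-2,0.2],[0,0,-75.2,123,-39,-2,0.2],[0,0,-75.2,123,-39,-2,0.2],[0,0,-75.2,123,-39,-2,0.2]]]'; python3 go.py .612 .0768 .139 83.5; python3 - <<'E'
from h import *
for n in("top","side"):
    p,d=imaging.camera(n);np.save(f"pics/{n}4.npy",d);cv2.imwrite(f"pics/{n}4.png",p[...,::-1])
    W=world(n,d);m=(abs(W[...,0]-.614)<.05)&(abs(W[...,1]-.09)<.1)&(W[...,2]>.1)&(W[...,2]<.176);P=W[m]
    T=P[P[:,2]>.16];print(n,P.min(0),P.max(0),T.mean(0),cv2.minAreaRect(T[:,:2].astype(np.float32)))
cv2.imwrite("pics/side4c.png",cv2.resize(p[...,::-1][120:300,190:420],None,fx=3.4,fy=3.3))
E
```

```text
time: 7.92
tcp_pos: [0.6127, 0.0763, 0.1399]
eef_rot: [[0.115, 0.993, -0.0], [0.993, -0.115, -0.0], [-0.0, -0.0, -1.0]]
ft_force: [0.5, -0.5, -0.6]
width: 0.0298
gripper_force: 30.0
t 7.925 turn [-0.   0.  -0.1] shift [ 0.4 -0.8  0.9]
top [0.59232306 0.03072931 0.13452247] [0.62188947 0.04145298 0.1730592 ] [0.61113697 0.03539837 0.17006912] ((0.6092952489852905, 0.03422924503684044), (0.02709382399916649, 0.009350065141916275), 11.229835510253906)
side [0.58282436 0.03292267 0.13105872] [0.6434459  0.15561146 0.17596383] [0.61508927 0.10346645 0.16940821] ((0.6171801090240479, 0.09513582289218903), (0.11918599158525467, 0.058637265115976334), 70.7502212524414)
```

View pics/side4c.png

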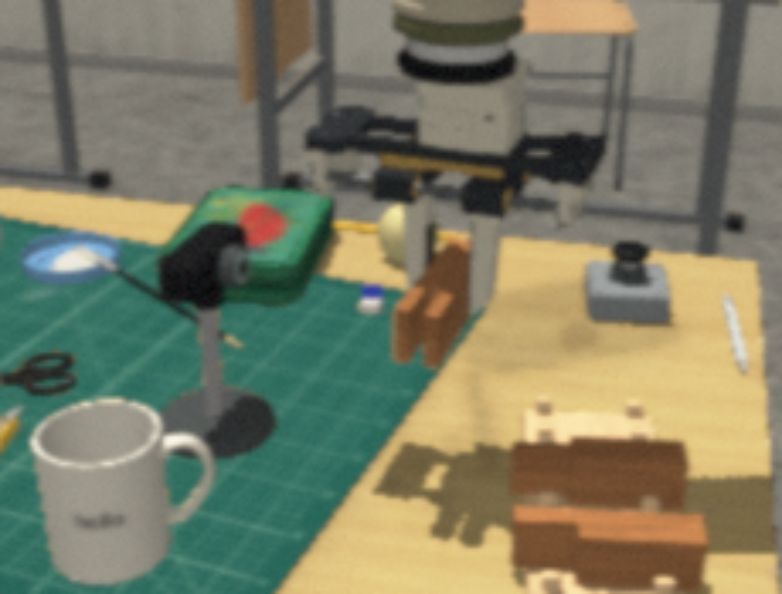

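The sample is held level, with the fork towards the mug side (robot's left) and the broad face towards the lens. The plunger is up and two samples remain in the rack. A quick level check after settling comes next.

```bash
python3 -m inch '[[[0,0,0,0,-1,1,0.2],[0,0,0,0,-1,1,0.2],[0,0,0,0,-1,1,0.2],[0,0,0,0,-1,1,0.2],[0,0,0,0,-1,1,0.2]]]'; python3 - <<'E'
from h import *
p,d=imaging.camera("side");W=world("side",d)
m=(abs(W[...,0]-.614)<.022)&(abs(W[...,1]-.09)<.075)&(W[...,2]>.1)&(W[...,2]<.176);P=W[m]
for a,b in((.03,.05),(.05,.06),(.095,.11),(.11,.13),(.13,.15),(.15,.16)):
    s=P[(P[:,1]>=a)&(P[:,1]<b)]
    if len(s):print(a,len(s),"z",np.percentile(s[:,2],[5,50,95]).round(4),"x",np.percentile(s[:,0],[5,95]).round(4))
T=P[(P[:,2]>.1655)&(P[:,2]<.174)&(P[:,1]>.1)];A=np.c_[T[:,:2],np.ones(len(T))];print(len(T),np.linalg.lstsq(A,T[:,2],rcond=None)[0])
print(bot.read_state()["tcp_pos"],np.abs(bot.read_state()["joint_velocities"]).max())
E
```

```text
time: 8.65
tcp_pos: [0.612, 0.0765, 0.1391]
eef_rot: [[0.114, 0.993, -0.0], [0.993, -0.114, -0.0], [-0.0, -0.0, -1.0]]
ft_force: [-0.1, 0.1, 0.4]
width: 0.0297
gripper_force: 30.0
0.03 21 z [0.1692 0.1708 0.1714] x [0.6084 0.6218]
0.05 15 z [0.17   0.1707 0.1717] x [0.6058 0.6235]
0.095 70 z [0.136  0.17   0.1713] x [0.5998 0.6279]
0.11 128 z [0.1371 0.1633 0.1711] x [0.6016 0.6284]
0.13 140 z [0.1338 0.1585 0.1713] x [0.6042 0.633 ]
0.15 129 z [0.1339 0.1513 0.1702] x [0.6069 0.634 ]
160 [ 0.00540081 -0.02244951  0.16937875]
[0.61201363 0.07648679 0.13909604] 0.001702718411089816
```

Level (top at about 0.170 to 0.171 along its length), in position and still.

```bash
python3 -c "
from rig import bot
print(bot.job_done())"
```

```text
the job is handed in; nothing more can be done
None
```

I pushed the plunger to its hard stop and it sprang back up. I then handed the job in with the forked sample held still at the show point, level and fork to the left; the other two samples, the apple and the mug stayed where they were.

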